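# Make up a pipe-joint kit and a lamp kit from the stock

## Robot

A 6-joint arm with a two-finger parallel gripper is mounted at the origin on a cart in front of the work surface, level with it; the furniture and walls round the work are solid. World frame = base frame: x ahead of the robot, y to its left, z up, the work surface at z = 0. Lengths are in m, angles in rad, forces in N, time in s.
With the tool pointing down it reaches from about 0.375 to 0.925 m from the base axis. Payload 5.7 kg.
Tool frame: the origin (TCP) lies midway between the tips of the shut fingers; the grasp point (between the pads) lies 19 mm behind it; z points along the fingers, y is the line along which they close (so a half turn about z gives the same grasp; the last joint's range is limited). The gripper opens to 85 mm and grips with 20 to 120 N. Pads are 22 mm wide; open, the fingers measure 114 mm over their backs; the gripper's body (76 mm by 85 mm) begins 54 mm behind the grasp point. The pads swing forward as they close: fully open they stand 13 mm farther back than shut.
Start: joints at [-0.115, 0.359, 1.51, -0, 1.272, -0.115], TCP at [0.6, -0, 0.231] pointing down, gripper open.
Joint ranges: [-2.97, 2.97], [-1.01, 2.36], [0.21, 2.38], [-0.96, 4.11], [0.2, 2.71], [-2.98, 2.98]. Speed limits (rad/s): [2.39, 2.39, 3.14, 3.14, 3.14, 3.14].

## Interface

Orientations are given as [roll, pitch, yaw] about the fixed x, y, z axes, in that order (R = Rz(yaw) Ry(pitch) Rx(roll)).
In Python, from rig import sensors, vision, workorder gives the robot as it stands.
- The arm moves only by the tool drive_tool, never from a script. Its argument "increments" is a list that holds one entry, the list of rows, each a list of 7 numbers: the turn, a rotation vector about the world's x, y, z in parts of the range, where 1.0 means 90 degrees, then the shift along the world's x, y, z in normalised numbers (1 is 0.75 m), then the opening, from -1 (shut) to 1 (fully open). A call has exactly 10 rows; each row is the pose to reach, as a shift and turn from the pose commanded when the call began; what a row does not reach only later rows make up. A row lasts 1/10 s, in which the tool goes at most 50 mm and 8.59 degrees, less where a joint would pass 70% of its speed; a pose out of reach is approached as far as the arm can. No shift or turn number may pass 1 either way. A call with a gripper value outside its range is refused whole. The fingers move at their own pace and stop on an object; the grip force is fixed at half the most. Time passes only in rows, so rows that repeat a pose let the fingers close, or fill a call up. It gives the time, the measured TCP pose, the force, the opening and the grip force at its end, in the units of the state.
- sensors.read_state(): the state, without advancing time (a new reading comes with each control period).
- vision.grab_frame(name): name is "scene" or "side" or "wrist"; returns the picture (480x640x3 uint8, red, green, blue); there is no depth.
- vision.camera_params(name): a dict with "mtx" (3x3 intrinsics, pixels), "world_from_camera" (4x4, takes a point from camera to world coordinates). Camera axes: x right, y up, looking along -z (the intrinsics and any distortion apply to the point x, -y, -z); pixel columns grow to the right and rows downward; lengths in m; the calibration is good to about 2 mm. A picture is of the moment at which its call begins: read the wrist's pose just before it. camera_params takes no time and is no camera call; for the wrist camera it gives the pose at the moment of the call.
- workorder.hand_in(): hands the job in; it is judged then, once.
The state is a dict: "clock": time; "joints": joint angles; "qvel": joint speeds; "joint_torque": joint torques, N m; "ee_pos": TCP position; "tcp_rot": TCP orientation; "force": force on the tool from outside, world axes, zero at the start; "wrist_torque": the same for the moment, N m; "finger_gap": finger opening in m; "grasp_force": force on a finger pad.
Only numpy, scipy, OpenCV 4.12 (cv2) and the standard library are available. Lean on these libraries where they do the work, as an engineer would, in place of code of your own. Each camera call takes 0.05 s, during which the arm holds its last target. There are 200 camera calls.

## Task

Make up the two job kits from the stock on the table: for the pipe-joint kit, in the tray with three bays, put the orange reel of solder in the bay next to the tray's pull tab, the low brass-coloured flux tin in the middle bay and the brass fitting in the bay farthest from the tab. For the lamp kit, in the tray with two bays, put the tall bulb box in the bay next to the pull tab and the small fuse box in the other. Each thing stands upright, as it does now, flat on the floor of its bay and let go; leave the blue spool and the roll of black tape where they are.

Things in the scene. Friction and masses are not known exactly. Their poses are not given: they have to be found in the camera images.
- tray_three: Low dark tray, bright rims, three square bays in a row along y, 82 x 240 mm plus a pull tab (44 x 17 mm) at one end. Fixed. Bays 76 x 76 mm inside, floor 6 mm above the table; rims and dividers 3 mm thick, tops 12 mm above the table. Origin: centre of the underside. +y points to the tab. Bay centres at y = +79 mm (next to the tab), 0 (middle) and -79 mm (farthest from the tab), x = 0.
- tray_two: Low dark tray, bright rims, two square bays in a row along y, 82 x 161 mm plus a pull tab (44 x 17 mm) at one end. Fixed. Bays 76 x 76 mm inside, floor 6 mm above the table; rims and dividers 3 mm thick, tops 12 mm above the table. Origin: centre of the underside. -y points to the tab. Bay centres at y = -39.5 mm (next to the tab) and +39.5 mm (the other), x = 0.
- solder_reel: Orange reel of solder, standing on its flange like a drum: 48 mm diameter, 30 mm high. Origin: centre of the underside; z up. Grip round the rim, any direction.
- flux_tin: Low round brass-coloured tin, 54 mm diameter, only 22 mm high. Origin: centre of the underside; z up. Grip round the body, any direction.
- brass_fitting: Brass hose fitting with a hexagon foot and a threaded top, standing upright: 24 mm (x) x 28 mm (y), 34 mm high. Origin: centre of the underside; z up. Grip across x.
- bulb_box: Tall lamp bulb carton, blue, white and cream, 46 x 45 mm, 76 mm high, standing on end. Origin: centre of the underside; x and y along its sides, z up.
- fuse_box: Small flat white and red carton of fuses, 36 mm (x) x 60 mm (y), 29 mm high. Origin: centre of the underside; z up. Grip across x.
- spool_blue: Spool of blue line with black flanges, standing like a drum, 64 mm diameter, 58 mm high; not part of any kit, stays where it is. Origin: centre of the underside.
- tape_black: Roll of black tape lying flat, 70 mm diameter, 24 mm high; not part of any kit, stays where it is. Origin: centre of the underside.
Not all that is in view belongs to the job. Of the things shaped like the fuse_box, the white one is meant.

How it is judged:
At the end, for the whole second after the job is handed in: Each kit thing is in the bay the goal names: its centre within 31 mm of the bay centre along the tray's x and y, underside at most 3.5 mm above the bay floor, upright within 0.1 rad, at rest (under 0.02 m/s) and released (x of solder_reel in the frame of tray_three between -0.031 and 0.031 m and y of solder_reel in the frame of tray_three between 0.048 and 0.11 m and z of each of solder_reel, flux_tin, brass_fitting in the frame of tray_three below 0.0095 m and angle between each of solder_reel, flux_tin, brass_fitting, bulb_box, fuse_box's own z axis and vertical below 0.1 rad and linear speed of each of solder_reel, flux_tin, brass_fitting, bulb_box, fuse_box below 0.02 m/s and x of flux_tin in the frame of tray_three between -0.031 and 0.031 m and y of flux_tin in the frame of tray_three between -0.031 and 0.031 m and x of brass_fitting in the frame of tray_three between -0.031 and 0.031 m and y of brass_fitting in the frame of tray_three between -0.11 and -0.048 m and x of bulb_box in the frame of tray_two between -0.031 and 0.031 m and y of bulb_box in the frame of tray_two between -0.0705 and -0.0085 m and z of each of bulb_box, fuse_box in the frame of tray_two below 0.0095 m and x of fuse_box in the frame of tray_two between -0.031 and 0.031 m and y of fuse_box in the frame of tray_two between 0.0085 and 0.0705 m); the robot touches nothing.
It fails at once if the blue spool is moved more than 30 mm (distance of spool_blue from where it was at the start of the episode above 0.03 m).
It fails at once if the roll of black tape is moved more than 30 mm (distance of tape_black from where it was at the start of the episode above 0.03 m).
It also fails if it takes over 118 s, if anything falls off the work surface, if the arm or the gripper's body presses on something with over 40 N, if the wrist force passes 120 N, or if a joint passes its speed limit or range.

## Working session

There is one attempt and no reset: what is moved stays moved. The work goes in short steps, Python scripts to look and compute and a tool call to move; the robot and the scene stay as the last step left them, time stands still between calls to the robot, and variables do not carry over. Pictures are saved under pics/ and viewed, at most 16 in all, crops included, and the job is handed in when it is done.

Besides the shell and the picture viewer there is one more tool, called after "Emit:" as name([rows], argument=value, ...), one row to a line, values as JSON. drive_tool: Moves the arm, as the interface text tells. Its arguments: {"type":"object","properties":{"increments":{"type":"array"}},"required":["increments"]}

```bash
mkdir -p pics; cat > h.py <<'E'
import numpy as np, cv2
from rig import sensors, vision
def grab(n,f=None):
    im=vision.grab_frame(n)
    if f: cv2.imwrite('pics/'+f,im[:,:,::-1])
    return im
def ray(n,uv,z,P=None):
    P=P or vision.camera_params(n); K=np.array(P['mtx']);T=np.array(P['world_from_camera'])
    a=np.linalg.solve(K,[uv[0],uv[1],1.]); d=T[:3,:3]@np.array([a[0],-a[1],-a[2]]); o=T[:3,3]
    return o+d*(z-o[2])/d[2]
def proj(n,p,P=None):
    P=P or vision.camera_params(n); K=np.array(P['mtx']);T=np.array(P['world_from_camera'])
    c=T[:3,:3].T@(np.array(p)-T[:3,3]); q=K@np.array([c[0],-c[1],-c[2]]); return q[:2]/q[2]
E
python3 - <<'E'
from h import *
for n in ['scene','side','wrist']:
    P=vision.camera_params(n); print(n,np.round(P['mtx'],1).tolist(),np.round(P['world_from_camera'],3).tolist(),[k for k in P])
    im=grab(n,n+'0.png'); np.save('pics/'+n+'0.npy',im)
print(sensors.read_state())
E
```

```text
scene [[474.8, 0.0, 322.1], [0.0, 474.8, 247.3], [0.0, 0.0, 1.0]] [[0.816, 0.448, -0.365, 0.239], [-0.578, 0.623, -0.527, -0.521], [-0.009, 0.641, 0.767, 0.789], [0.0, 0.0, 0.0, 1.0]] ['mtx', 'world_from_camera']
side [[466.8, 0.0, 319.7], [0.0, 466.8, 245.7], [0.0, 0.0, 1.0]] [[-0.922, 0.248, -0.299, 0.321], [-0.388, -0.598, 0.701, 0.684], [-0.005, 0.762, 0.647, 0.632], [0.0, 0.0, 0.0, 1.0]] ['mtx', 'world_from_camera']
wrist [[392.5, 0.0, 322.2], [0.0, 392.5, 239.3], [0.0, 0.0, 1.0]] [[1.0, -0.001, 0.002, 0.6], [0.0, 0.947, 0.32, 0.083], [-0.002, -0.32, 0.947, 0.371], [0.0, 0.0, 0.0, 1.0]] ['mtx', 'world_from_camera']
{'clock': 0.15, 'joints': array([-1.15100246e-01,  3.59345273e-01,  1.51114471e+00,  6.35142067e-06,
        1.27251717e+00, -1.15070557e-01]), 'qvel': array([-0.00048501, -0.00208408, -0.00426198, -0.00010114, -0.00063612,
       -0.00014073]), 'joint_torque': array([ 1.72794025e-04, -5.28028965e+01, -2.78930157e+01, -4.07995576e-04,
        8.21093854e-03, -1.54210170e-05]), 'ee_pos': array([5.99494467e-01, 5.29081841e-05, 2.30658180e-01]), 'tcp_rot': array([-3.14018820e+00, -1.68437262e-04,  1.57076465e+00]), 'force': array([ 0.8610452 , -0.4948958 ,  0.04808814]), 'wrist_torque': array([-0.01048238,  0.01095762, -0.00906415]), 'grasp_force': 0.0, 'finger_gap': 0.08545171923527509}
```

View pics/scene0.png

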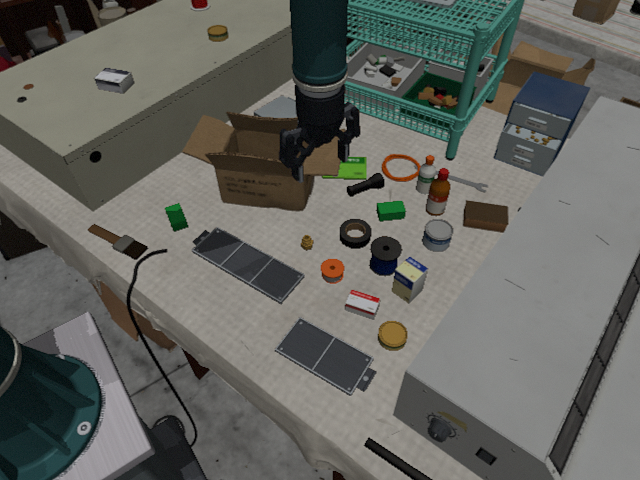

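View pics/side0.png

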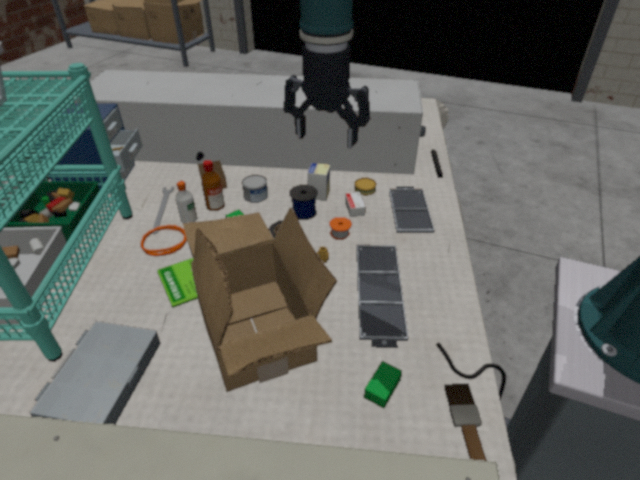

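The scene view shows tray_three at (248,263) with its tab at (203,238) and tray_two at (325,355) with its tab at (368,378). The stock is the orange reel (332,270), fitting (307,242), bulb box (409,279) and brass tin (392,334).

- **Fuse-box shapes:** white/red at (363,304), green at (391,211) and (176,217), and a grey-white carton on the bench at (115,80). The white/red one at (363,304) fits.
- **Brass tins:** (392,334) on the table and (218,33) on the bench. The one on the table is the stock.

I'll confirm these in one crop.

```bash
python3 - <<'E'
from h import *
im=np.load('pics/scene0.npy')[195:405,180:450]
cv2.imwrite('pics/c1.png',cv2.resize(im[:,:,::-1],None,fx=2.85,fy=2.85,interpolation=cv2.INTER_CUBIC))
for n,uv,z in [('t3tab',(203,238),.012),('t3',(248,263),.012),('t2',(325,355),.012),('t2tab',(368,378),.012),('reel',(332,267),.03),('fit',(307,238),.034),('bulb',(411,267),.076),('tin',(392,332),.022),('fuse',(364,299),.029),('spool',(385,247),.058),('tape',(355,231),.024)]:
    print(n,np.round(ray('scene',uv,z),3))
E
```

```text
t3tab [0.414 0.185 0.012]
t3 [0.459 0.067 0.012]
t2 [ 0.468 -0.196  0.012]
t2tab [ 0.503 -0.275  0.012]
reel [ 0.587 -0.054  0.03 ]
fit [0.587 0.037 0.034]
bulb [ 0.687 -0.169  0.076]
tin [ 0.591 -0.234  0.022]
fuse [ 0.592 -0.151  0.029]
spool [ 0.69  -0.092  0.058]
tape [0.688 0.    0.024]
```

View pics/c1.png

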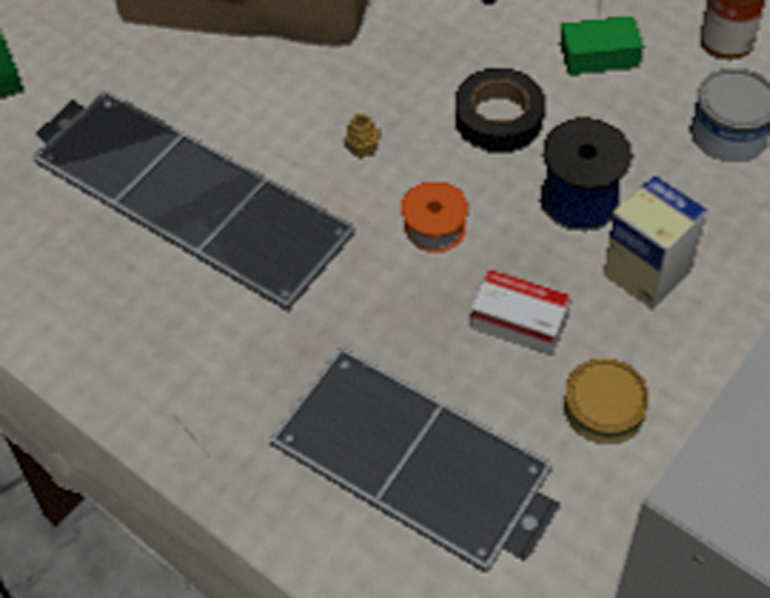

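View pics/wrist0.png

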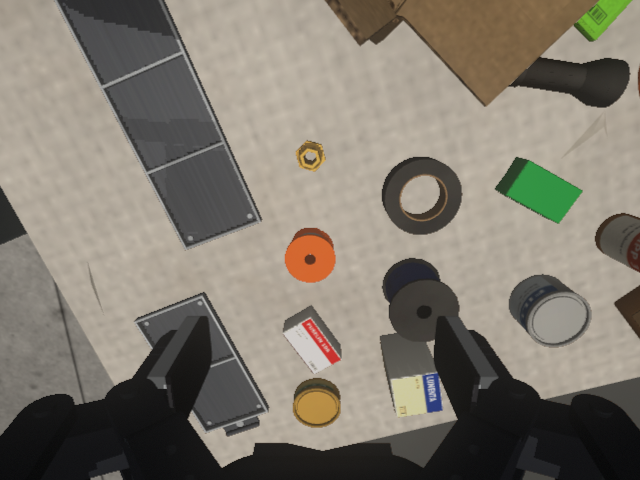

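The crop confirms them: the white/red carton is the fuse box at crop (520,310), and the low brass tin is at (605,400). Wrist view: reel (310,258), fitting (311,155), fuse top (313,345), tin (317,405), bulb top (415,395), spool (424,310), tape (422,195). Next I'll measure with masks.

```bash
cat > m.py <<'E'
from h import *
P=vision.camera_params('wrist')
im=np.load('pics/wrist0.npy'); hsv=cv2.cvtColor(im,cv2.COLOR_RGB2HSV); H,S,V=[hsv[:,:,i].astype(int) for i in range(3)]
def blob(m,box):
    x0,y0,x1,y1=box; mm=np.zeros(m.shape,np.uint8); mm[y0:y1,x0:x1]=m[y0:y1,x0:x1]
    mm=cv2.morphologyEx(mm,cv2.MORPH_CLOSE,np.ones((7,7),np.uint8))
    c=max(cv2.findContours(mm,cv2.RETR_EXTERNAL,cv2.CHAIN_APPROX_NONE)[0],key=cv2.contourArea); return c[:,0,:]
def rep(n,c,z):
    w=np.array([ray('wrist',p,z,P)[:2] for p in c]).astype(np.float32)
    (cx,cy),(a,b),t=cv2.minAreaRect(w*1000); (ex,ey),r=cv2.minEnclosingCircle(w*1000)
    print(n,'rect c',round(cx,1),round(cy,1),'size',round(a,1),round(b,1),'ang',round(t,1),'circ',round(ex,1),round(ey,1),round(2*r,1))
rep('reel',blob((H<15)&(S>180)&(V>190),(270,215,350,300)),.03)
rep('tin',blob((H>10)&(H<30)&(S>120)&(V>120),(280,370,350,440)),.022)
rep('fuse',blob((V>180),(275,300,350,380)),.029)
rep('bulb',blob((V>170)|((S>130)&(H>100)&(H<130)),(378,365,450,420)),.076)
rep('fit',blob((H>10)&(H<35)&(S>110),(285,130,340,180)),.006)
for n,v in [('reel',(310,258)),('tin',(317,406)),('fuse',(313,345)),('bulb',(415,395))]: print(n,hsv[v[1],v[0]])
for n,cs in [('t3',[(105,95),(37,157),(290,305),(353,230)]),('t2',[(342,352),(273,440),(490,568),(550,466)])]:
    w=np.array([ray('scene',(180+a/2.85,195+b/2.85),.012)[:2] for a,b in cs]); print(n,w.round(3).tolist(),'c',w.mean(0).round(4), 'sides',np.linalg.norm(w-np.roll(w,-1,0),axis=1).round(3))
    d=(w[2]+w[3]-w[0]-w[1]) if n=='t3' else w[2]+w[3]-w[0]-w[1]; print('axis deg',np.degrees(np.arctan2(d[1],d[0])).round(1))
for p in [(260,219),(187,248)]: print('t3 far corners wrist',ray('wrist',p,.012,P).round(4))
for p in [(205,293),(136,320),(208,431),(268,408)]: print('t2 wrist',ray('wrist',p,.012,P).round(4))
a=cv2.resize(im[125:185,275:345],None,fx=5,fy=5,interpolation=cv2.INTER_CUBIC);b=cv2.resize(im[310:430,280:450],None,fx=2.5,fy=2.5,interpolation=cv2.INTER_CUBIC)
o=np.zeros((300,775,3),np.uint8);o[:,:350]=a;o[:,350:]=b;cv2.imwrite('pics/c2.png',o[:,:,::-1])
E
python3 m.py
```

```text
reel rect c 587.9 -51.8 size 45.8 45.0 ang 0.1 circ 588.0 -51.5 46.4
tin rect c 593.1 -230.4 size 50.7 50.1 ang 0.1 circ 593.5 -230.1 52.5
fuse rect c 589.7 -150.8 size 76.2 72.2 ang 0.1 circ 590.3 -157.6 95.2
bulb rect c 684.2 -164.7 size 69.1 59.9 ang 0.1 circ 684.2 -164.7 91.5
fit rect c 588.8 40.0 size 27.7 24.4 ang 43.9 circ 588.8 40.0 27.8
reel [  9 153  90]
tin [ 19 159 184]
fuse [ 15  10 208]
bulb [ 27  58 205]
t3 [[0.451, 0.193], [0.381, 0.166], [0.465, -0.055], [0.535, -0.027]] c [0.4583 0.0691] sides [0.075 0.237 0.076 0.236]
axis deg -69.2
t2 [[0.473, -0.107], [0.402, -0.135], [0.463, -0.282], [0.534, -0.251]] c [ 0.4679 -0.1939] sides [0.077 0.159 0.077 0.157]
axis deg -67.4
t3 far corners wrist [ 0.5407 -0.0182  0.012 ]
t3 far corners wrist [ 0.4682 -0.0476  0.012 ]
t2 wrist [ 0.4811 -0.096   0.012 ]
t2 wrist [ 0.4064 -0.1272  0.012 ]
t2 wrist [ 0.4678 -0.2727  0.012 ]
t2 wrist [ 0.5386 -0.2397  0.012 ]
```

View pics/c2.png

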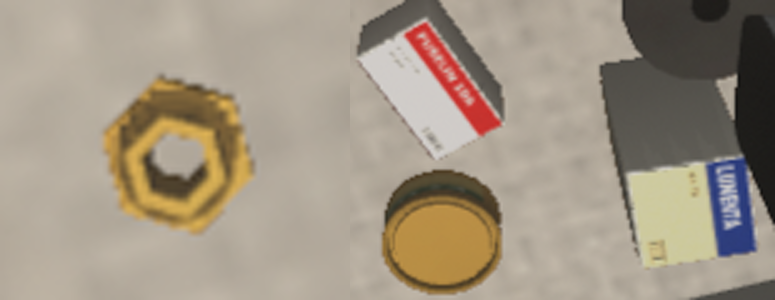

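The mask and reference sizes agree: reel 46 of 48 mm, tin 52 of 54 mm, and fitting 27.7 x 24.4 mm with its hex corners at about 44° and flats at about 14°. The crop shows the fuse box's short side at about +37° and the bulb box close to axis-aligned. The tray estimates from the two views differ by about 10 mm, so I'll look from above both trays.

The rows are not in the units I measure in: shifts go in shares of 0.75 m and turns go in shares of 90 degrees. I convert before sending: -0.11 m / 0.75 = -0.1467, 0.07 m / 0.75 = 0.0933.

Emit:
drive_tool([
  [[0, 0, 0, -0.04, 0, 0.0267, 1], [0, 0, 0, -0.08, 0, 0.0533, 1], [0, 0, 0, -0.12, 0, 0.08, 1], [0, 0, 0, -0.1467, 0, 0.0933, 1], [0, 0, 0, -0.1467, 0, 0.0933, 1], [0, 0, 0, -0.1467, 0, 0.0933, 1], [0, 0, 0, -0.1467, 0, 0.0933, 1], [0, 0, 0, -0.1467, 0, 0.0933, 1], [0, 0, 0, -0.1467, 0, 0.0933, 1], [0, 0, 0, -0.1467, 0, 0.0933, 1]],
])

```text
clock: 1.15
ee_pos: [0.4902, -0.0, 0.3007]
tcp_rot: [-3.141, -0.0, 1.571]
force: [-0.6, 0.0, 0.3]
finger_gap: 0.0857
grasp_force: 0.0
```

```bash
python3 - <<'E'
from h import *
import json
P=vision.camera_params('wrist'); im=grab('wrist','w1.png'); np.save('pics/w1.npy',im)
json.dump({k:np.array(v).tolist() for k,v in P.items()},open('P1.json','w'))
print(sensors.read_state()['ee_pos'])
for uv in [(365,171),(300,169),(405,173)]: print('machine edge',ray('side',uv,0).round(3))
E
```

```text
[4.90141760e-01 3.84106360e-06 3.00825491e-01]
machine edge [ 0.621 -0.32   0.   ]
machine edge [ 0.78  -0.265  0.   ]
machine edge [ 0.523 -0.349  0.   ]
```

View pics/w1.png

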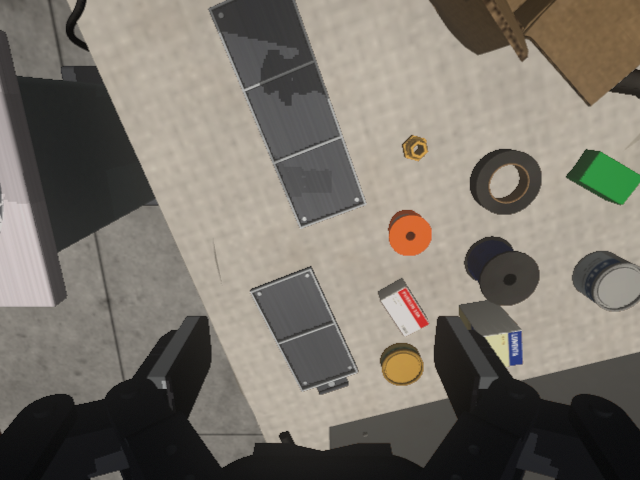

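The wrist view shows all of tray_two, with corners (311,267), (251,291), (303,391), (358,371). Tray_three's far corners are at (364,204) and (301,226), with dividers at (246,89)-(314,62) and (275,161)-(342,136). I'll cross-check all of these against masks in the scene view.

```bash
cat > t.py <<'E'
from h import *
import json
P1=json.load(open('P1.json')); Ps=vision.camera_params('scene')
w1=np.load('pics/w1.npy'); sc=np.load('pics/scene0.npy')
def dark(im,box,th):
    g=cv2.cvtColor(im,cv2.COLOR_RGB2GRAY); x0,y0,x1,y1=box; m=np.zeros_like(g); m[y0:y1,x0:x1]=(g[y0:y1,x0:x1]<th)
    m=cv2.morphologyEx(m,cv2.MORPH_CLOSE,np.ones((5,5)));m=cv2.morphologyEx(m,cv2.MORPH_OPEN,np.ones((25,25)) if im is w1 else np.ones((15,15)))
    return max(cv2.findContours(m,cv2.RETR_EXTERNAL,cv2.CHAIN_APPROX_NONE)[0],key=cv2.contourArea)[:,0]
def rect(n,c,cam,P,z):
    w=np.array([ray(cam,p,z,P)[:2] for p in c]).astype(np.float32)*1000
    r=cv2.minAreaRect(w); print(n,cam,np.round(r[0],1),np.round(r[1],1),round(r[2],1))
rect('t2',dark(w1,(240,255,370,400),110),'wrist',P1,.012)
rect('t2',dark(sc,(270,315,378,395),105),'scene',Ps,.012)
rect('t3',dark(sc,(190,225,305,302),105),'scene',Ps,.012)
rect('t3',dark(w1,(200,0,370,235),110),'wrist',P1,.012)
def pts(n,L,z):
    w=np.array([ray('wrist',p,z,P1)[:2] for p in L]); print(n,(w*1000).round(1).tolist())
pts('t2 corners',[(311,267),(251,291),(303,391),(358,371)],.012)
pts('t3 far corn, dividers',[(364,204),(301,226),(275,161),(342,136),(246,89),(314,62)],.012)
pts('reel',[(410,234)],.03); pts('fit hole',[(419,149)],.034); pts('tin',[(402,366)],.022)
pts('fuse top',[(404,285),(428,320),(404,335),(381,298)],.029)
P0=np.load('pics/wrist0.npy')
E
python3 t.py; python3 - <<'E'
import sys; sys.path.insert(0,'.')
from h import *
P=dict(mtx=vision.camera_params('wrist')['mtx'],world_from_camera=np.array([[1,-.001,.002,.6],[0,.947,.32,.083],[-.002,-.32,.947,.371],[0,0,0,1.]]))
q=lambda a,b:(280+(a-350)/2.5,310+b/2.5)
for n,L,z in [('bulb',[(627,170),(743,157),(757,253),(643,268)],.076),('fuse',[(425,18),(505,125),(436,160),(357,55)],.029)]:
    w=np.array([ray('wrist',q(*p),z,P)[:2] for p in L])*1000; print(n,w.round(1).tolist(),'c',w.mean(0).round(1))
    for i in range(4): d=w[(i+1)%4]-w[i]; print(np.hypot(*d).round(1),np.degrees(np.arctan2(d[1],d[0])).round(1))
E
```

```text
t2 wrist [ 472.2 -187.2] [ 80.1 167.1] 22.4
t2 scene [ 469.4 -201.2] [ 82. 175.] 22.6
t3 scene [455.   77.6] [ 85.3 258.1] 20.7
t3 wrist [459.5  77.7] [ 79.7 236.3] 20.8
t2 corners [[477.3, -96.8], [404.5, -128.2], [465.1, -274.8], [537.2, -243.1]]
t3 far corn, dividers [[537.3, -20.5], [466.3, -46.2], [439.4, 27.1], [511.5, 53.3], [412.6, 99.8], [482.2, 125.1]]
reel [[587.1, -49.9]]
fit hole [[588.8, 42.1]]
tin [[591.5, -227.8]]
fuse top [[584.9, -112.0], [616.5, -157.7], [589.3, -178.3], [559.2, -128.7]]
bulb [[661.2, -148.5], [702.5, -142.9], [711.7, -185.5], [669.7, -192.5]] c [ 686.3 -167.4]
41.6 7.8
43.6 -77.8
42.6 -170.5
44.8 100.9
fuse [[587.3, -113.7], [619.7, -163.4], [591.2, -180.6], [559.9, -130.5]] c [ 589.5 -147. ]
59.3 -56.9
33.2 -148.8
59.1 122.0
32.1 31.5
```

```bash
cat > x.py <<'E'
from h import *
import json
P1=json.load(open('P1.json')); P0=dict(mtx=P1['mtx'],world_from_camera=np.array([[1,-.001,.002,.6],[0,.947,.32,.083],[-.002,-.32,.947,.371],[0,0,0,1.]]))
cams={'scene':(np.load('pics/scene0.npy'),vision.camera_params('scene')),'side':(np.load('pics/side0.npy'),vision.camera_params('side')),'w0':(np.load('pics/wrist0.npy'),P0),'w1':(np.load('pics/w1.npy'),P1)}
def ell(im,m,uv,r=40):
    mm=np.zeros(m.shape,np.uint8); u,v=map(int,uv); mm[max(v-r,0):v+r,max(u-r,0):u+r]=m[max(v-r,0):v+r,max(u-r,0):u+r]
    mm=cv2.morphologyEx(mm,cv2.MORPH_CLOSE,np.ones((5,5)))
    cs=cv2.findContours(mm,cv2.RETR_EXTERNAL,cv2.CHAIN_APPROX_NONE)[0]; c=max(cs,key=cv2.contourArea); x,y,w,h=cv2.boundingRect(c); return c,(x,y,w,h)
for n,hr,z,g in [('reel',(3,13),.03,(.588,-.055)),('tin',(14,28),.022,(.592,-.232))]:
    for k,(im,P) in cams.items():
        h=cv2.cvtColor(im,cv2.COLOR_RGB2HSV); m=(h[...,0]>=hr[0])&(h[...,0]<=hr[1])&(h[...,1]>110)&(h[...,2]>120)
        uv=proj(k,[*g,z],P); r=30
        try: c,b=ell(im,m,uv,r)
        except ValueError: print(n,k,'none',uv); continue
        # width extremes: centre col; top-face centre from ellipse of bounding
        w=np.array([ray(k,p,z,P)[:2] for p in c[:,0]]); (cx,cy),rr=cv2.minEnclosingCircle((w*1000).astype(np.float32))
        print(n,k,'exp',uv.round(0),'bbox',b,'ctr',round(cx,1),round(cy,1),'dia',round(2*rr,1))
# T2/T3 wrist corners into scene and side
for w in [(.4773,-.0968),(.4045,-.1282),(.4651,-.2748),(.5372,-.2431),(.5373,-.0205),(.4663,-.0462)]: print(w,'scene',proj('scene',[*w,.012]).round(1),'side',proj('side',[*w,.012]).round(1))
o=np.vstack([cv2.resize(cams['scene'][0][225:395,190:450],(520,340)),np.zeros((4,520,3),np.uint8),cv2.resize(cams['side'][0][170:290,300:450],(300,240)).repeat(1,0).__array__() if 0 else np.zeros((0,520,3),np.uint8)])
s=cv2.resize(cams['side'][0][165:345,330:450],None,fx=2,fy=2)
O=np.zeros((360,780,3),np.uint8);O[:340,:520]=o[:340];O[:,530:770]=s
cv2.imwrite('pics/c3.png',O[:,:,::-1])
E
python3 x.py
```

```text
reel scene exp [333. 267.] bbox (321, 259, 23, 25) ctr 581.6 -61.4 dia 61.6
reel side exp [340. 223.] bbox (330, 218, 22, 13) ctr 587.4 -51.2 dia 47.5
reel w0 exp [310. 262.] bbox (285, 232, 51, 51) ctr 588.7 -49.2 dia 53.0
reel w1 exp [410. 238.] bbox (389, 210, 43, 46) ctr 587.2 -49.0 dia 52.7
tin scene exp [391. 331.] bbox (379, 321, 26, 25) ctr 591.6 -236.7 dia 51.6
tin side exp [365. 183.] bbox (355, 178, 20, 12) ctr 592.2 -231.0 dia 48.6
tin w0 exp [316. 409.] bbox (293, 389, 47, 38) ctr 593.0 -230.4 dia 52.8
tin w1 exp [402. 369.] bbox (382, 351, 41, 34) ctr 592.1 -230.7 dia 52.4
(0.4773, -0.0968) scene [298.8 313.8] side [395.8 230.3]
(0.4045, -0.1282) scene [275.  345.8] side [432.9 230. ]
(0.4651, -0.2748) scene [350.5 390.2] side [421.1 188.8]
(0.5372, -0.2431) scene [371.7 354. ] side [388.2 189.2]
(0.5373, -0.0205) scene [302.7 273.1] side [357.3 244.7]
(0.4663, -0.0462) scene [279.9 298.6] side [394.2 245.8]
```

View pics/c3.png

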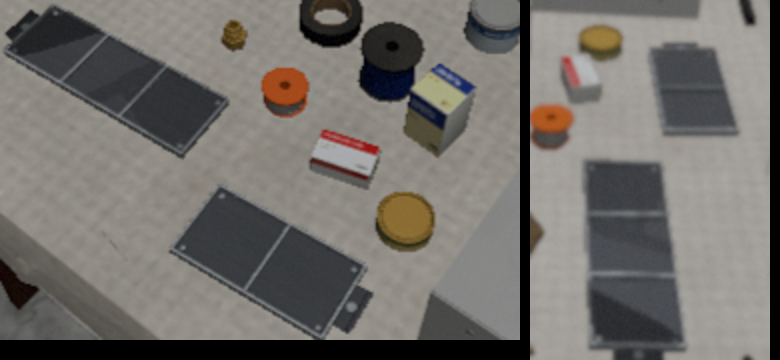

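The side and wrist views agree to about 2 mm on the tray corners, reel and tin. The scene view sits about 5 px high, so I'll trust side and wrist. The tray corners in the side view, (397,231) and (358,246), match the projected ones. I'll start with the reel at (0.588,-0.051).

Scaled: -0.295 m / 0.75 = -0.3933, -0.051 m / 0.75 = -0.068, 21 degrees / 90 = 0.2333.

Emit:
drive_tool([
  [[0, 0, 0.0778, 0.0333, -0.0173, -0.0533, 1], [0, 0, 0.1556, 0.0667, -0.0347, -0.1067, 1], [0, 0, 0.2333, 0.1, -0.052, -0.16, 1], [0, 0, 0.2333, 0.1307, -0.068, -0.2133, 1], [0, 0, 0.2333, 0.1307, -0.068, -0.2667, 1], [0, 0, 0.2333, 0.1307, -0.068, -0.3067, 1], [0, 0, 0.2333, 0.1307, -0.068, -0.3467, 1], [0, 0, 0.2333, 0.1307, -0.068, -0.3733, 1], [0, 0, 0.2333, 0.1307, -0.068, -0.3933, 1], [0, 0, 0.2333, 0.1307, -0.068, -0.3933, 1]],
])

```text
clock: 2.2
ee_pos: [0.5866, -0.0507, 0.0043]
tcp_rot: [-3.138, -0.002, 1.937]
force: [-1.3, 0.3, 0.3]
finger_gap: 0.0855
grasp_force: 0.0
```

Emit:
drive_tool([
  [[0, 0, 0, 0, 0, 0, -1], [0, 0, 0, 0, 0, 0, -1], [0, 0, 0, 0, 0, 0, -1], [0, 0, 0, 0, 0, 0, -1], [0, 0, 0, 0, 0, 0, -1], [0, 0, 0, 0, 0, 0, -1], [0, 0, 0, 0, 0, 0, -1], [0, 0, 0, 0, 0, 0.0267, -1], [0, 0, 0, 0, 0, 0.0667, -1], [0, 0, 0, 0, 0, 0.1067, -1]],
])

```text
clock: 3.2
ee_pos: [0.5875, -0.0509, 0.0874]
tcp_rot: [-3.141, -0.0, 1.937]
force: [0.9, 0.5, -2.6]
finger_gap: 0.0463
grasp_force: 62.1
```

Scaled: 0.203 m / 0.75 = 0.2707, -0.1565 m / 0.75 = -0.2087.

Emit:
drive_tool([
  [[0, 0, 0, -0.0293, 0.0387, 0, -1], [0, 0, 0, -0.0587, 0.0773, 0, -1], [0, 0, 0, -0.0893, 0.116, 0, -1], [0, 0, 0, -0.1187, 0.1547, 0, -1], [0, 0, 0, -0.1493, 0.1933, 0, -1], [0, 0, 0, -0.1787, 0.232, 0, -1], [0, 0, 0, -0.2087, 0.2707, 0, -1], [0, 0, 0, -0.2087, 0.2707, 0, -1], [0, 0, 0, -0.2087, 0.2707, -0.04, -1], [0, 0, 0, -0.2087, 0.2707, -0.0667, -1]],
])

```text
clock: 4.2
ee_pos: [0.4326, 0.1523, 0.0365]
tcp_rot: [3.139, 0.001, 1.938]
force: [-0.3, -0.3, -2.2]
finger_gap: 0.0461
grasp_force: 62.4
```

```bash
python3 - <<'E'
from h import *
a=grab('wrist'); s=grab('side')
O=np.zeros((480,800,3),np.uint8);O[:,:480]=a[:,80:560];O[:360,490:790]=cv2.resize(s[190:370,310:460],None,fx=2,fy=2)
cv2.imwrite('pics/c4.png',O[:,:,::-1])
E
```

```text
(no output)
```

View pics/c4.png

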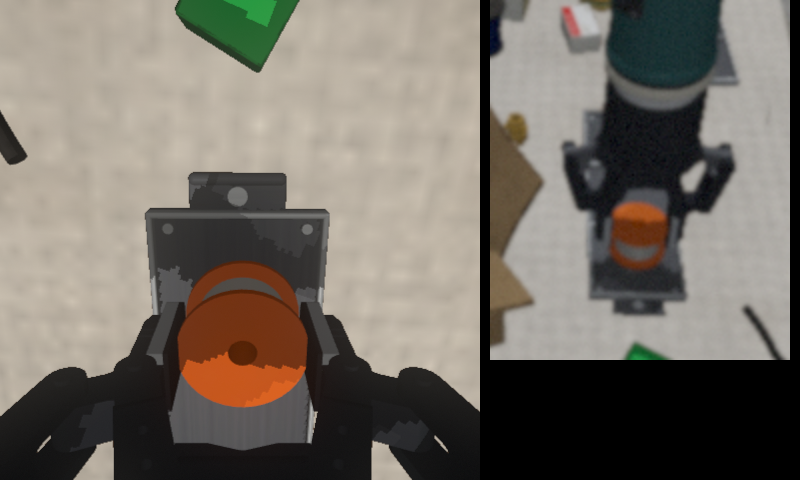

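The reel sits centred across the bay, at crop (243,345) between the rims at 155 and 322. The tab-end rim is at about crop (238,211). I'll check the offset along the tray.

```bash
python3 - <<'E'
from h import *
for uv in [(226,211),(409,211),(318,211)]: print(ray('wrist',uv,.012).round(4))
P=vision.camera_params('wrist'); e=sensors.read_state()['ee_pos']; print(e)
print('reel ctr ray at top z', [ray('wrist',(323,348),z).round(4).tolist() for z in (.05,.06,.07)])
E
```

```text
[0.3781 0.1743 0.012 ]
[0.4513 0.2025 0.012 ]
[0.4149 0.1885 0.012 ]
[0.43032072 0.15149526 0.0350475 ]
reel ctr ray at top z [[0.4323, 0.1495, 0.05], [0.4299, 0.1558, 0.06], [0.4274, 0.1621, 0.07]]
```

Emit:
drive_tool([
  [[0, 0, 0, 0, 0, -0.016, -1], [0, 0, 0, 0, 0, -0.0307, -1], [0, 0, 0, 0, 0, -0.032, -1], [0, 0, 0, 0, 0, -0.032, 0], [0, 0, 0, 0, 0, -0.032, 0.5], [0, 0, 0, 0, 0, -0.032, 1], [0, 0, 0, 0, 0, -0.032, 1], [0, 0, 0, 0, 0, -0.0267, 1], [0, 0, 0, 0, 0, 0.0133, 1], [0, 0, 0, 0, 0, 0.08, 1]],
])

```text
clock: 5.3
ee_pos: [0.429, 0.1515, 0.0953]
tcp_rot: [-3.135, -0.001, 1.937]
force: [1.3, 0.1, 1.0]
finger_gap: 0.0855
grasp_force: 0.0
```

```bash
python3 - <<'E'
from h import *
import json
P1=json.load(open('P1.json')); P0=dict(mtx=P1['mtx'],world_from_camera=np.array([[1,-.001,.002,.6],[0,.947,.32,.083],[-.002,-.32,.947,.371],[0,0,0,1.]]))
for z in (0,.05,.1,.15): print(z,ray('',(487,105),z,P0).round(3),ray('',(590,104),z,P1).round(3),'side',ray('side',(335,285),z).round(3),'lower edge w0',ray('',(362,42),z,P0).round(3))
E
```

```text
0 [0.747 0.084 0.   ] [0.775 0.086 0.   ] side [0.541 0.094 0.   ] lower edge w0 [0.633 0.135 0.   ]
0.05 [0.727 0.084 0.05 ] [0.742 0.085 0.05 ] side [0.524 0.141 0.05 ] lower edge w0 [0.629 0.128 0.05 ]
0.1 [0.707 0.084 0.1  ] [0.71  0.085 0.1  ] side [0.506 0.188 0.1  ] lower edge w0 [0.624 0.121 0.1  ]
0.15 [0.687 0.084 0.15 ] [0.678 0.085 0.15 ] side [0.489 0.234 0.15 ] lower edge w0 [0.62  0.114 0.15 ]
```

Scaled: 0.158 m / 0.75 = 0.2107, 0.12 m / 0.75 = 0.16, -7 degrees / 90 = -0.0778.

Emit:
drive_tool([
  [[0, 0, 0, 0.0213, -0.0147, 0.0267, 1], [0, 0, -0.0333, 0.0667, -0.0467, 0.0267, 0.5], [0, 0, -0.0778, 0.1133, -0.08, 0.0267, 0.2], [0, 0, -0.0778, 0.16, -0.1133, 0.0267, 0.2], [0, 0, -0.0778, 0.2107, -0.148, 0.0267, 0.2], [0, 0, -0.0778, 0.2107, -0.148, 0, 0.2], [0, 0, -0.0778, 0.2107, -0.148, -0.0267, 0.2], [0, 0, -0.0778, 0.2107, -0.148, -0.0267, 0.2], [0, 0, -0.0778, 0.2107, -0.148, -0.0267, 0.2], [0, 0, -0.0778, 0.2107, -0.148, -0.0267, 0.2]],
])

```text
clock: 6.3
ee_pos: [0.5899, 0.0412, 0.0773]
tcp_rot: [3.14, 0.0, 1.816]
force: [1.1, -0.1, 0.3]
finger_gap: 0.0512
grasp_force: 0.0
```

```bash
python3 - <<'E'
from h import *
a=grab('wrist'); s=grab('side'); np.save('pics/w2.npy',a); P=vision.camera_params('wrist'); print(sensors.read_state()['ee_pos'])
h=cv2.cvtColor(a,cv2.COLOR_RGB2HSV); m=((h[...,0]>12)&(h[...,0]<32)&(h[...,1]>120)&(h[...,2]>60)).astype(np.uint8)
m[:250]=0; m[:, :230]=0; m[:,410:]=0
c=max(cv2.findContours(m,cv2.RETR_EXTERNAL,cv2.CHAIN_APPROX_NONE)[0],key=cv2.contourArea);b=cv2.boundingRect(c);print(b)
for z,v in ((.0,b[1]),(.034,b[1]+b[3])): print(z,ray('wrist',(b[0]+b[2]/2,v),z).round(4))
O=np.zeros((480,800,3),np.uint8);O[:,:480]=a[:,80:560];O[:360,490:790]=cv2.resize(s[150:330,260:410],None,fx=2,fy=2)
cv2.imwrite('pics/c5.png',O[:,:,::-1])
E
```

```text
[0.59008588 0.04123859 0.07746735]
(297, 250, 44, 40)
0.0 [0.5886 0.0432 0.    ]
0.034 [0.5911 0.034  0.034 ]
```

View pics/c5.png

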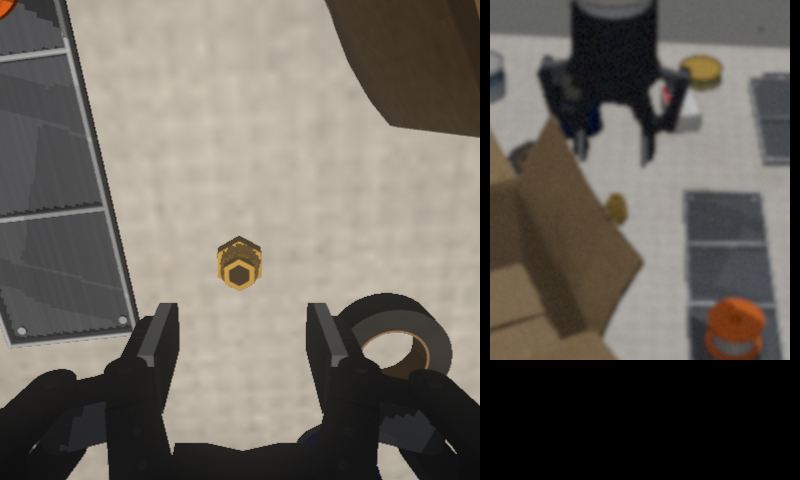

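The reel stands in its bay. The fitting is centred between the fingers at crop (239,262) with its flats facing the pads, and the hole ray gives y≈0.041, which matches the TCP. Descending.

Scaled: -0.073 m / 0.75 = -0.0973, -0.06 m / 0.75 = -0.08.

Emit:
drive_tool([
  [[0, 0, 0, 0, 0, -0.04, 0.2], [0, 0, 0, 0, 0, -0.08, 0.2], [0, 0, 0, 0, 0, -0.0973, 0.2], [0, 0, 0, 0, 0, -0.0973, 0], [0, 0, 0, 0, 0, -0.0973, -1], [0, 0, 0, 0, 0, -0.0973, -1], [0, 0, 0, 0, 0, -0.0973, -1], [0, 0, 0, 0, 0, -0.0973, -1], [0, 0, 0, 0, 0, -0.0667, -1], [0, 0, 0, 0, 0, -0.0133, -1]],
])

```text
clock: 7.4
ee_pos: [0.587, 0.041, 0.0648]
tcp_rot: [-3.136, -0.002, 1.815]
force: [0.6, 0.2, -0.9]
finger_gap: 0.023
grasp_force: 59.1
```

Scaled: -0.102 m / 0.75 = -0.136, -0.0365 m / 0.75 = -0.0487, 7 degrees / 90 = 0.0778.

Emit:
drive_tool([
  [[0, 0, 0.0222, -0.0333, -0.012, 0, -1], [0, 0, 0.0556, -0.0733, -0.0267, 0, -1], [0, 0, 0.0778, -0.1133, -0.04, 0, -1], [0, 0, 0.0778, -0.136, -0.0487, 0, -1], [0, 0, 0.0778, -0.136, -0.0487, -0.0267, -1], [0, 0, 0.0778, -0.136, -0.0487, -0.0467, -1], [0, 0, 0.0778, -0.136, -0.0487, -0.06, -1], [0, 0, 0.0778, -0.136, -0.0487, -0.0693, -1], [0, 0, 0.0778, -0.136, -0.0487, -0.074, -1], [0, 0, 0.0778, -0.136, -0.0487, -0.074, -1]],
])

```text
clock: 8.4
ee_pos: [0.4876, 0.0045, 0.0108]
tcp_rot: [-3.141, -0.0, 1.937]
force: [-0.4, 1.0, -0.7]
finger_gap: 0.0223
grasp_force: 59.2
```

Scaled: 0.11 m / 0.75 = 0.1467, 0.09 m / 0.75 = 0.12.

Emit:
drive_tool([
  [[0, 0, 0, 0, 0, 0, -0.3], [0, 0, 0, 0, 0, 0, -0.2], [0, 0, 0, 0, 0, 0, -0.1], [0, 0, 0, 0, 0, 0, -0.1], [0, 0, 0, 0, 0, 0.0067, -0.1], [0, 0, 0, 0, 0, 0.0267, -0.1], [0, 0, 0, 0, 0, 0.0667, -0.1], [0, 0, 0, 0, 0, 0.12, 0.2], [0, 0, 0, 0, 0, 0.1467, 1], [0, 0, 0, 0, 0, 0.1467, 1]],
])

```text
clock: 9.4
ee_pos: [0.4899, 0.0042, 0.124]
tcp_rot: [3.136, 0.003, 1.937]
force: [-0.1, -1.1, -0.2]
finger_gap: 0.0778
grasp_force: 0.0
```

Scaled: -0.235 m / 0.75 = -0.3133, 0.1045 m / 0.75 = 0.1393.

Emit:
drive_tool([
  [[0, 0, 0, 0.02, -0.044, 0, 1], [0, 0, 0, 0.04, -0.0893, 0, 1], [0, 0, 0, 0.06, -0.1333, 0, 1], [0, 0, 0, 0.08, -0.1787, 0, 1], [0, 0, 0, 0.1, -0.224, 0, 1], [0, 0, 0, 0.12, -0.2667, 0, 1], [0, 0, 0, 0.1393, -0.3133, 0, 1], [0, 0, 0, 0.1393, -0.3133, -0.0267, 1], [0, 0, 0, 0.1393, -0.3133, -0.0533, 1], [0, 0, 0, 0.1393, -0.3133, -0.0533, 1]],
])

```text
clock: 10.4
ee_pos: [0.589, -0.2295, 0.0769]
tcp_rot: [-3.137, -0.006, 1.937]
force: [-1.4, 0.3, 0.2]
finger_gap: 0.0855
grasp_force: 0.0
```

```bash
python3 - <<'E'
from h import *
a=grab('wrist'); s=grab('side'); print(sensors.read_state()['ee_pos'])
h=cv2.cvtColor(a,cv2.COLOR_RGB2HSV); m=((h[...,0]>12)&(h[...,0]<30)&(h[...,1]>120)&(h[...,2]>110)).astype(np.uint8)
c=max(cv2.findContours(m,cv2.RETR_EXTERNAL,cv2.CHAIN_APPROX_NONE)[0],key=cv2.contourArea)
w=np.array([ray('wrist',p,.022)[:2] for p in c[:,0]]); print(cv2.minEnclosingCircle((w*1000).astype(np.float32)))
O=np.zeros((480,800,3),np.uint8);O[:,:480]=a[:,80:560];O[:360,490:790]=cv2.resize(s[190:370,310:460],None,fx=2,fy=2)
cv2.imwrite('pics/c6.png',O[:,:,::-1])
E
```

```text
[ 0.59105475 -0.22997733  0.07981266]
((595.298828125, -234.64024353027344), 26.689361572265625)
```

View pics/c6.png

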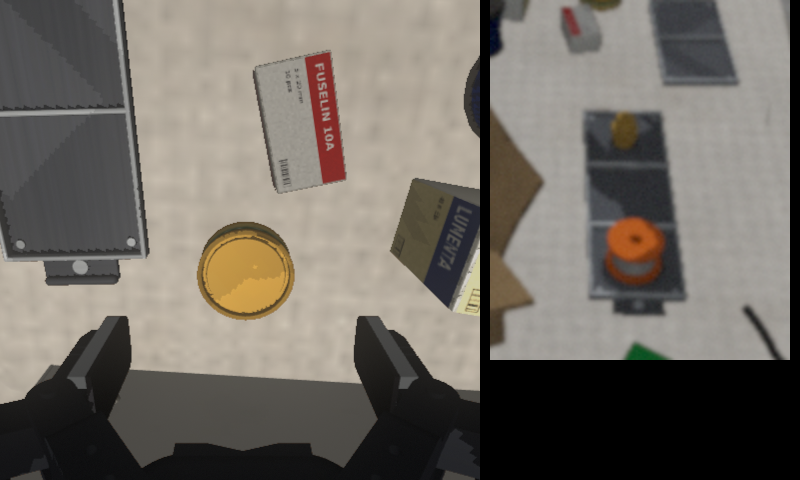

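The fitting stands upright in the far bay. The tin is at crop (246,272), which measures as (0.595,-0.234), diameter 53 mm. I'll shift slightly and grip.

Scaled: -0.077 m / 0.75 = -0.1027, -0.068 m / 0.75 = -0.0907.

Emit:
drive_tool([
  [[0, 0, 0, 0.002, -0.0027, -0.0333, 0.8], [0, 0, 0, 0.002, -0.0027, -0.0667, 0.8], [0, 0, 0, 0.002, -0.0027, -0.0907, 0.8], [0, 0, 0, 0.002, -0.0027, -0.1027, 0.8], [0, 0, 0, 0.002, -0.0027, -0.1027, 0.8], [0, 0, 0, 0.002, -0.0027, -0.1027, -1], [0, 0, 0, 0.002, -0.0027, -0.1027, -1], [0, 0, 0, 0.002, -0.0027, -0.1027, -1], [0, 0, 0, 0.002, -0.0027, -0.1027, -1], [0, 0, 0, 0.002, -0.0027, -0.1027, -1]],
])

```text
clock: 11.5
ee_pos: [0.5947, -0.233, 0.0057]
tcp_rot: [3.14, 0.002, 1.937]
force: [-0.6, 1.5, 5.8]
finger_gap: 0.0517
grasp_force: 62.7
```

Scaled: 0.235 m / 0.75 = 0.3133, 0.195 m / 0.75 = 0.26.

Emit:
drive_tool([
  [[0, 0, 0, 0, 0, 0.0267, -1], [0, 0, 0, 0, 0, 0.08, -1], [0, 0, 0, 0, 0, 0.1333, -1], [0, 0, 0, -0.02, 0.0467, 0.1333, -1], [0, 0, 0, -0.04, 0.1, 0.1333, -1], [0, 0, 0, -0.06, 0.1533, 0.1333, -1], [0, 0, 0, -0.08, 0.2067, 0.1333, -1], [0, 0, 0, -0.1067, 0.26, 0.1333, -1], [0, 0, 0, -0.1333, 0.3133, 0.1333, -1], [0, 0, 0, -0.1333, 0.3133, 0.1333, -1]],
])

```text
clock: 12.5
ee_pos: [0.4889, 0.0067, 0.1039]
tcp_rot: [-3.138, -0.003, 1.941]
force: [-0.3, -0.1, -1.3]
finger_gap: 0.0518
grasp_force: 62.9
```

Scaled: 0.076 m / 0.75 = 0.1013, -0.035 m / 0.75 = -0.0467.

Emit:
drive_tool([
  [[0, 0, 0, -0.016, 0.0333, 0, -1], [0, 0, 0, -0.032, 0.0667, 0, -1], [0, 0, 0, -0.0467, 0.1013, 0, -1], [0, 0, 0, -0.0467, 0.1013, -0.0267, -1], [0, 0, 0, -0.0467, 0.1013, -0.06, -1], [0, 0, 0, -0.0467, 0.1013, -0.0867, -1], [0, 0, 0, -0.0467, 0.1013, -0.1, -1], [0, 0, 0, -0.0467, 0.1013, -0.1, -1], [0, 0, 0, -0.0467, 0.1013, -0.1, -1], [0, 0, 0, -0.0467, 0.1013, -0.1, -1]],
])

```text
clock: 13.5
ee_pos: [0.4595, 0.0784, 0.0297]
tcp_rot: [3.14, 0.001, 1.937]
force: [-0.6, 0.2, -0.9]
finger_gap: 0.0514
grasp_force: 62.9
```

```bash
python3 - <<'E'
from h import *
a=grab('wrist'); s=grab('side'); print(sensors.read_state()['ee_pos'])
O=np.zeros((480,800,3),np.uint8);O[:,:480]=a[:,80:560];O[:360,490:790]=cv2.resize(s[190:370,310:460],None,fx=2,fy=2)
cv2.imwrite('pics/c7.png',O[:,:,::-1])
E
```

```text
[0.45929905 0.07842164 0.02962537]
```

View pics/c7.png

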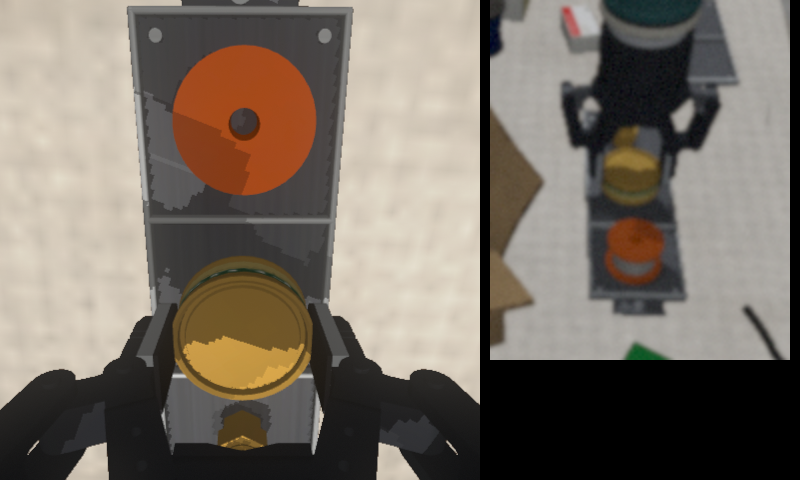

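The reel is centred in its bay. The tin hangs over the middle bay, between the dividers at rows 220 and 377. Lowering and releasing.

Scaled: 0.09 m / 0.75 = 0.12, -0.018 m / 0.75 = -0.024.

Emit:
drive_tool([
  [[0, 0, 0, 0, 0, -0.0133, -1], [0, 0, 0, 0, 0, -0.0227, -1], [0, 0, 0, 0, 0, -0.024, -1], [0, 0, 0, 0, 0, -0.024, 0.3], [0, 0, 0, 0, 0, -0.024, 0.5], [0, 0, 0, 0, 0, -0.024, 0.7], [0, 0, 0, 0, 0, -0.0213, 0.8], [0, 0, 0, 0, 0, 0.0133, 0.8], [0, 0, 0, 0, 0, 0.0667, 0.8], [0, 0, 0, 0, 0, 0.12, 0.8]],
])

```text
clock: 14.6
ee_pos: [0.4577, 0.0785, 0.1198]
tcp_rot: [-3.14, -0.001, 1.937]
force: [0.8, -0.2, 0.8]
finger_gap: 0.0766
grasp_force: 0.0
```

Scaled: -0.2455 m / 0.75 = -0.3273, 0.227 m / 0.75 = 0.3027, -11 degrees / 90 = -0.1222.

Emit:
drive_tool([
  [[0, 0, -0.0222, 0.0347, -0.0373, 0.0267, 1], [0, 0, -0.0556, 0.0693, -0.0747, 0.0533, 1], [0, 0, -0.0889, 0.1067, -0.116, 0.0667, 1], [0, 0, -0.1222, 0.144, -0.156, 0.0667, 1], [0, 0, -0.1222, 0.1813, -0.196, 0.0667, 1], [0, 0, -0.1222, 0.2187, -0.236, 0.0667, 1], [0, 0, -0.1222, 0.2573, -0.2773, 0.0667, 1], [0, 0, -0.1222, 0.2867, -0.3107, 0.0667, 1], [0, 0, -0.1222, 0.3027, -0.3273, 0.0667, 1], [0, 0, -0.1222, 0.3027, -0.3273, 0.0667, 1]],
])

```text
clock: 15.6
ee_pos: [0.6869, -0.1693, 0.1685]
tcp_rot: [3.141, 0.001, 1.743]
force: [-0.4, 0.9, -0.5]
finger_gap: 0.0853
grasp_force: 0.0
```

```bash
python3 - <<'E'
from h import *
a=grab('wrist'); s=grab('side'); np.save('pics/w3.npy',a); print(sensors.read_state()['ee_pos'],vision.camera_params('wrist')['world_from_camera'])
O=np.zeros((480,800,3),np.uint8);O[:,:480]=a[:,80:560];O[:360,490:790]=cv2.resize(s[190:370,310:460],None,fx=2,fy=2)
cv2.imwrite('pics/c8.png',O[:,:,::-1])
E
```

```text
[ 0.68475664 -0.16673169  0.16836372] [[ 0.98482418 -0.16496848 -0.05391411  0.67142004]
 [ 0.17354792  0.9332615   0.31449022 -0.08535262]
 [-0.00156501 -0.31907425  0.94772843  0.30874427]
 [ 0.          0.          0.          1.        ]]
```

View pics/c8.png

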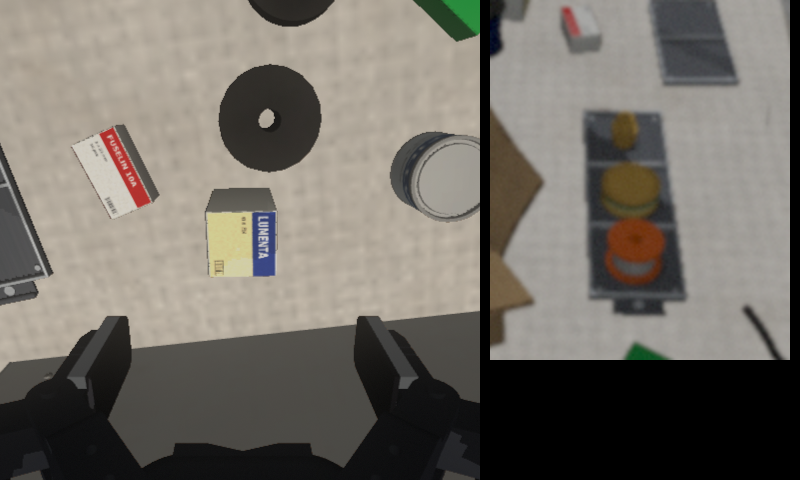

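All three pipe-kit things stand in their bays. The bulb box top is at crop (207..277, 210..276), square to the fingers, and the ray at 76 mm gives (0.685,-0.165). Descending.

Scaled: -0.124 m / 0.75 = -0.1653, -0.11 m / 0.75 = -0.1467.

Emit:
drive_tool([
  [[0, 0, 0, 0, 0.0013, -0.04, 1], [0, 0, 0, 0, 0.0013, -0.08, 1], [0, 0, 0, 0, 0.0013, -0.12, 1], [0, 0, 0, 0, 0.0013, -0.1467, 1], [0, 0, 0, 0, 0.0013, -0.1653, 1], [0, 0, 0, 0, 0.0013, -0.1653, 0.5], [0, 0, 0, 0, 0.0013, -0.1653, -1], [0, 0, 0, 0, 0.0013, -0.1653, -1], [0, 0, 0, 0, 0.0013, -0.1653, -1], [0, 0, 0, 0, 0.0013, -0.1653, -1]],
])

```text
clock: 16.7
ee_pos: [0.6868, -0.1664, 0.0466]
tcp_rot: [3.139, 0.001, 1.745]
force: [0.2, -0.3, 6.1]
finger_gap: 0.0441
grasp_force: 62.4
```

Scaled: -0.15 m / 0.75 = -0.2, -0.125 m / 0.75 = -0.1667, 12 degrees / 90 = 0.1333.

Emit:
drive_tool([
  [[0, 0, 0, 0, 0, 0, -1], [0, 0, 0, 0, 0, 0, -1], [0, 0, 0, 0, 0, 0.0267, -1], [0, 0, 0, 0, 0, 0.0667, -1], [0, 0, 0, 0, 0, 0.1067, -1], [0, 0, 0.0333, -0.0267, -0.0067, 0.1067, -1], [0, 0, 0.0778, -0.0733, -0.02, 0.1067, -1], [0, 0, 0.1333, -0.12, -0.0347, 0.1067, -1], [0, 0, 0.1333, -0.1667, -0.048, 0.1067, -1], [0, 0, 0.1333, -0.2, -0.0573, 0.1067, -1]],
])

```text
clock: 17.7
ee_pos: [0.533, -0.2092, 0.125]
tcp_rot: [-3.141, -0.0, 1.955]
force: [0.4, -0.3, -0.6]
finger_gap: 0.0442
grasp_force: 61.6
```

Scaled: -0.072 m / 0.75 = -0.096, -0.055 m / 0.75 = -0.0733.

Emit:
drive_tool([
  [[0, 0, 0, -0.0333, -0.0093, 0, -1], [0, 0, 0, -0.0667, -0.0187, 0, -1], [0, 0, 0, -0.0667, -0.0187, 0, -1], [0, 0, 0, -0.0667, -0.0187, -0.0267, -1], [0, 0, 0, -0.0667, -0.0187, -0.0533, -1], [0, 0, 0, -0.0667, -0.0187, -0.0733, -1], [0, 0, 0, -0.0667, -0.0187, -0.0853, -1], [0, 0, 0, -0.0667, -0.0187, -0.0933, -1], [0, 0, 0, -0.0667, -0.0187, -0.096, -1], [0, 0, 0, -0.0667, -0.0187, -0.096, -1]],
])

```text
clock: 18.7
ee_pos: [0.486, -0.2231, 0.0531]
tcp_rot: [3.141, 0.001, 1.955]
force: [-0.5, -0.7, -0.9]
finger_gap: 0.044
grasp_force: 61.6
```

```bash
python3 - <<'E'
from h import *
a=grab('wrist'); s=grab('side'); print(sensors.read_state()['ee_pos'],sensors.read_state()['force'])
O=np.zeros((480,800,3),np.uint8);O[:,:480]=a[:,80:560];O[:300,490:790]=cv2.resize(s[150:250,350:450],None,fx=3,fy=3)
cv2.imwrite('pics/c9.png',O[:,:,::-1])
E
```

```text
[ 0.48607409 -0.223297    0.05331602] [ 0.23649511 -1.18376614  0.42770062]
```

View pics/c9.png

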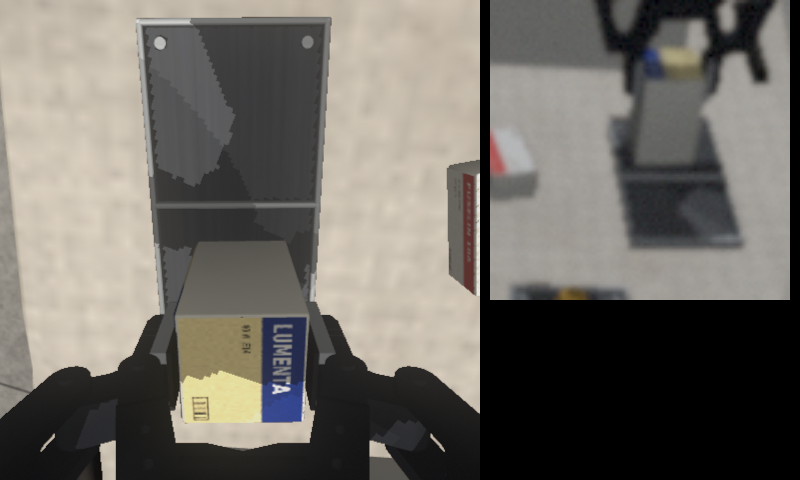

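The bulb box is square to the tray_two bay next to the tab, with its lower edge at row 240 about 16 mm clear of the divider at row 205. Releasing.

Scaled: 0.11 m / 0.75 = 0.1467, 0.09 m / 0.75 = 0.12.

Emit:
drive_tool([
  [[0, 0, 0, 0, 0, -0.0013, -1], [0, 0, 0, 0, 0, -0.0013, 0.2], [0, 0, 0, 0, 0, -0.0013, 0.5], [0, 0, 0, 0, 0, -0.0013, 0.8], [0, 0, 0, 0, 0, -0.0013, 0.8], [0, 0, 0, 0, 0, 0.0267, 0.8], [0, 0, 0, 0, 0, 0.0667, 0.8], [0, 0, 0, 0, 0, 0.12, 0.8], [0, 0, 0, 0, 0, 0.1467, 0.8], [0, 0, 0, 0, 0, 0.1467, 0.8]],
])

```text
clock: 19.8
ee_pos: [0.4876, -0.2243, 0.166]
tcp_rot: [3.138, 0.005, 1.955]
force: [0.3, -1.2, -0.2]
finger_gap: 0.0769
grasp_force: 0.0
```

Scaled: 0.104 m / 0.75 = 0.1387, 0.077 m / 0.75 = 0.1027, 9 degrees / 90 = 0.1.

Emit:
drive_tool([
  [[0, 0, 0.0333, 0.0267, 0.0187, 0, 0.8], [0, 0, 0.0667, 0.06, 0.044, 0, 0.8], [0, 0, 0.1, 0.1, 0.0733, 0, 0.8], [0, 0, 0.1, 0.1387, 0.1027, 0, 0.8], [0, 0, 0.1, 0.1387, 0.1027, -0.04, 0.8], [0, 0, 0.1, 0.1387, 0.1027, -0.0667, 0.8], [0, 0, 0.1, 0.1387, 0.1027, -0.08, 0.8], [0, 0, 0.1, 0.1387, 0.1027, -0.08, 0.8], [0, 0, 0.1, 0.1387, 0.1027, -0.08, 0.8], [0, 0, 0.1, 0.1387, 0.1027, -0.08, 0.8]],
])

```text
clock: 20.8
ee_pos: [0.5901, -0.1465, 0.1037]
tcp_rot: [3.141, 0.001, 2.111]
force: [0.2, -0.6, 0.0]
finger_gap: 0.0769
grasp_force: 0.0
```

```bash
python3 - <<'E'
from h import *
a=grab('wrist'); s=grab('side'); np.save('pics/w4.npy',a); print(sensors.read_state()['ee_pos'])
h=cv2.cvtColor(a,cv2.COLOR_RGB2HSV); red=((h[...,0]<8)|(h[...,0]>172))&(h[...,1]>130)&(h[...,2]>80)
m=red.astype(np.uint8); c=max(cv2.findContours(m,cv2.RETR_EXTERNAL,cv2.CHAIN_APPROX_NONE)[0],key=cv2.contourArea)
print('red rect',cv2.minAreaRect(c), cv2.boxPoints(cv2.minAreaRect(c)).round(0).tolist())
w=np.array([ray('wrist',p,.029)[:2] for p in c[:,0]]); print(cv2.minAreaRect((w*1000).astype(np.float32)))
O=np.zeros((480,800,3),np.uint8);O[:,:480]=a[:,80:560];O[:300,490:790]=cv2.resize(s[150:250,350:450],None,fx=3,fy=3)
cv2.imwrite('pics/c10.png',O[:,:,::-1])
E
```

```text
[ 0.59014103 -0.14648215  0.10387916]
red rect ((335.4480895996094, 254.47567749023438), (89.4577865600586, 18.814329147338867), 88.53119659423828) [[325.0, 210.0], [344.0, 210.0], [346.0, 299.0], [327.0, 299.0]]
((597.93994140625, -142.95468139648438), (10.809162139892578, 56.280452728271484), 32.78902816772461)
```

View pics/c10.png

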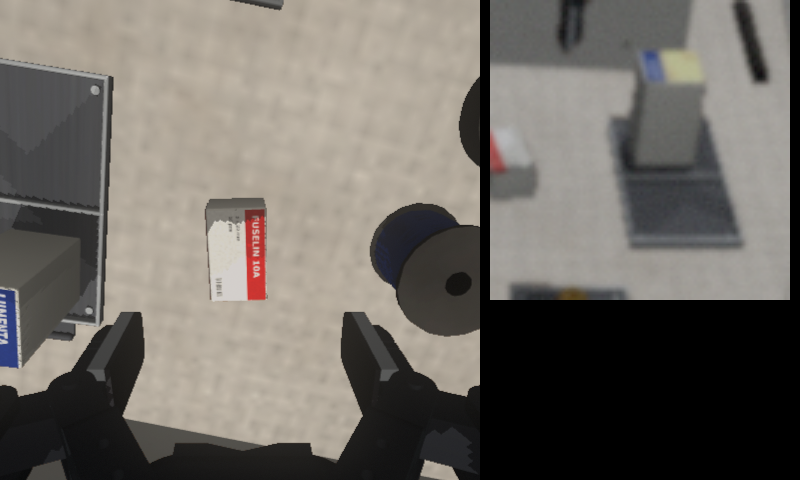

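The bulb box stands in its bay. The fuse box top is at crop (208..266, 210..300), within 2° of the fingers, with its centre at (0.588,-0.149). Descending with a small correction.

Scaled: -0.097 m / 0.75 = -0.1293, -0.06 m / 0.75 = -0.08, 1.5 degrees / 90 = 0.0167.

Emit:
drive_tool([
  [[0, 0, 0.0167, -0.0027, -0.0033, -0.04, 0.5], [0, 0, 0.0167, -0.0027, -0.0033, -0.08, 0.5], [0, 0, 0.0167, -0.0027, -0.0033, -0.1133, 0.5], [0, 0, 0.0167, -0.0027, -0.0033, -0.1293, 0.5], [0, 0, 0.0167, -0.0027, -0.0033, -0.1293, 0.2], [0, 0, 0.0167, -0.0027, -0.0033, -0.1293, -1], [0, 0, 0.0167, -0.0027, -0.0033, -0.1293, -1], [0, 0, 0.0167, -0.0027, -0.0033, -0.1293, -1], [0, 0, 0.0167, -0.0027, -0.0033, -0.1293, -1], [0, 0, 0.0167, -0.0027, -0.0033, -0.1293, -1]],
])

```text
clock: 21.9
ee_pos: [0.5885, -0.1489, 0.0071]
tcp_rot: [3.14, 0.002, 2.138]
force: [-0.5, 0.0, 6.8]
finger_gap: 0.0337
grasp_force: 60.9
```

Scaled: -0.132 m / 0.75 = -0.176, -0.1 m / 0.75 = -0.1333, -10 degrees / 90 = -0.1111.

Emit:
drive_tool([
  [[0, 0, 0, 0, 0, 0, -1], [0, 0, 0, 0, 0, 0.04, -1], [0, 0, 0, 0, 0, 0.08, -1], [0, 0, -0.0333, -0.04, 0, 0.08, -1], [0, 0, -0.0778, -0.0867, 0, 0.08, -1], [0, 0, -0.1111, -0.1333, 0, 0.08, -1], [0, 0, -0.1111, -0.176, 0, 0.08, -1], [0, 0, -0.1111, -0.176, 0, 0.0533, -1], [0, 0, -0.1111, -0.176, 0, 0.0333, -1], [0, 0, -0.1111, -0.176, 0, 0.0333, -1]],
])

```text
clock: 22.9
ee_pos: [0.4542, -0.148, 0.0299]
tcp_rot: [-3.14, -0.002, 1.963]
force: [0.1, 0.0, -0.1]
finger_gap: 0.0337
grasp_force: 60.1
```

```bash
python3 - <<'E'
from h import *
a=grab('wrist'); s=grab('side'); print(sensors.read_state()['ee_pos'])
O=np.zeros((480,800,3),np.uint8);O[:,:480]=a[:,80:560];O[:300,490:790]=cv2.resize(s[150:250,350:450],None,fx=3,fy=3)
cv2.imwrite('pics/c11.png',O[:,:,::-1])
E
```

```text
[ 0.45556784 -0.14852991  0.03101644]
```

View pics/c11.png

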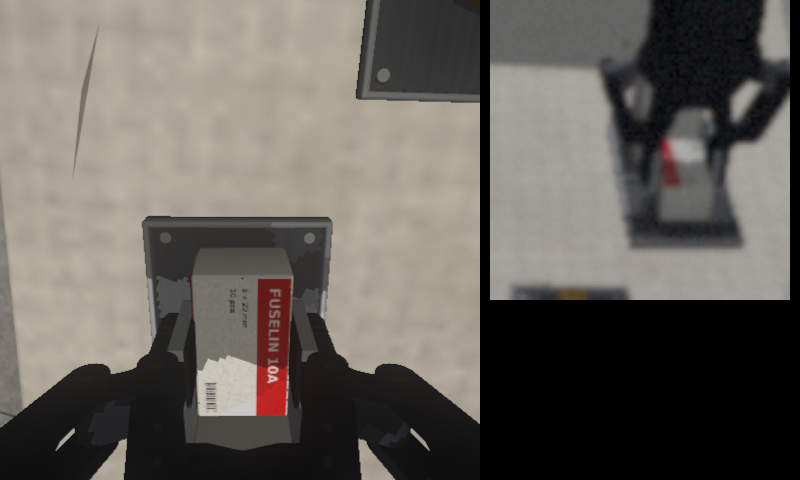

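```bash
python3 - <<'E'
from h import *
u=np.array([-.383,.924])
e=sensors.read_state()['ee_pos'][:2]
for n,uv,z in [('rim outer',(317,217),.012),('box bottom front',(323,247),.024),('box top front',(322,276),.053),('box top back',(322,416),.053)]:
    p=ray('wrist',uv,z)[:2]; print(n,p.round(4),((p-e)@u).round(4))
E
```

```text
rim outer [ 0.4395 -0.1135] 0.0385
box bottom front [ 0.4453 -0.121 ] 0.0294
box top front [ 0.4448 -0.1208] 0.0297
box top back [ 0.4667 -0.1737] -0.0275
```

The fuse box is square to the bay and about 3 mm nearer the end rim at row 217. I'll nudge it 3 mm back, lower and release.

Emit:
drive_tool([
  [[0, 0, 0, 0.0013, -0.004, -0.008, -1], [0, 0, 0, 0.0013, -0.004, -0.0173, -1], [0, 0, 0, 0.0013, -0.004, -0.024, -1], [0, 0, 0, 0.0013, -0.004, -0.024, -1], [0, 0, 0, 0.0013, -0.004, -0.024, -0.1], [0, 0, 0, 0.0013, -0.004, -0.024, 0.1], [0, 0, 0, 0.0013, -0.004, -0.024, 0.1], [0, 0, 0, 0.0013, -0.004, 0, 0.1], [0, 0, 0, 0.0013, -0.004, 0.0533, 0.1], [0, 0, 0, 0.0013, -0.004, 0.1133, 0.1]],
])

```text
clock: 24.0
ee_pos: [0.4551, -0.1508, 0.1157]
tcp_rot: [-3.139, -0.003, 1.963]
force: [-0.1, -1.4, 0.6]
finger_gap: 0.0473
grasp_force: 0.0
```

Scaled: 0.14 m / 0.75 = 0.1867, 0.13 m / 0.75 = 0.1733.

Emit:
drive_tool([
  [[0, 0, 0, 0.0267, 0.04, 0.04, 0.1], [0, 0, 0, 0.0667, 0.08, 0.08, 0.1], [0, 0, 0, 0.1067, 0.12, 0.12, 0.1], [0, 0, 0, 0.1333, 0.16, 0.16, 0.1], [0, 0, 0, 0.1333, 0.1733, 0.1867, 0.1], [0, 0, 0, 0.1333, 0.1733, 0.1867, 0.1], [0, 0, 0, 0.1333, 0.1733, 0.1867, 0.1], [0, 0, 0, 0.1333, 0.1733, 0.1867, 0.1], [0, 0, 0, 0.1333, 0.1733, 0.1867, 0.1], [0, 0, 0, 0.1333, 0.1733, 0.1867, 0.1]],
])

```text
clock: 25.0
ee_pos: [0.5556, -0.0221, 0.2547]
tcp_rot: [-3.14, -0.001, 1.962]
force: [-0.2, -0.3, 0.2]
finger_gap: 0.0467
grasp_force: 0.0
```

```bash
python3 - <<'E'
from h import *
a=grab('scene'); s=grab('side')
O=np.zeros((480,800,3),np.uint8);O[:375,:475]=cv2.resize(a[200:400,190:443],(475,375),interpolation=3);O[:360,485:785]=cv2.resize(s[170:350,310:460],None,fx=2,fy=2)
cv2.imwrite('pics/c12.png',O[:,:,::-1]); print(sensors.read_state()['force'])
E
```

```text
[-0.17053675  0.14162537 -1.00946737]
```

View pics/c12.png

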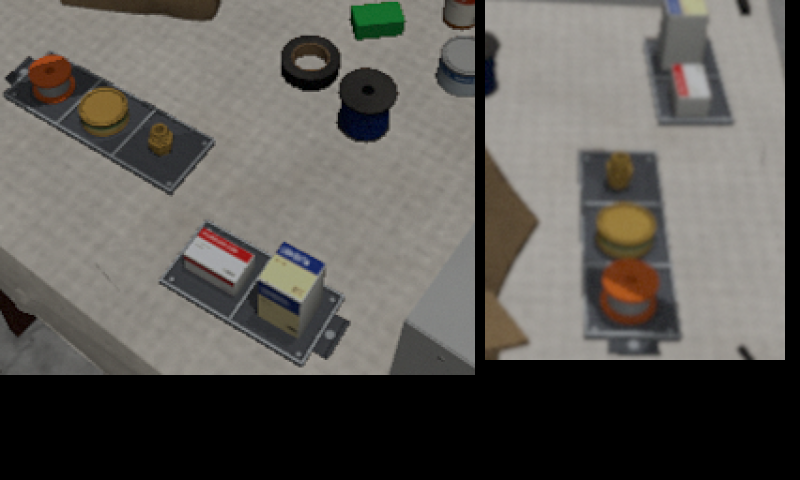

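All five things stand flat in their named bays: reel (52,78), tin (104,110), fitting (160,138), fuse box (218,258) and bulb box (290,288). The spool and tape have not moved, and the arm is clear.

```bash
python3 -c "
from rig import workorder
print(workorder.hand_in())"
```

```text
the job is handed in; nothing more can be done
None
```

Both kits are made up, with all five things standing flat and released in their named bays in the last pictures, and the job was handed in at about 25 s; the hand-in gave no verdict.

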